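Take a colour reading of a fossil cast with a probe held in the guide hole

ROBOT

A 6-joint arm with a two-finger parallel gripper is mounted at the origin on the work surface. World frame = base frame: x ahead of the robot, y to its left, z up, the work surface at z = 0. Lengths are in m, angles in rad, forces in N, time in s.
With the tool pointing down it reaches from about 0.4 to 0.825 m from the base axis. Payload 7 kg.
Tool frame: the origin (TCP) lies on the centre line of the jaws, within the pads' length; the fingertips stand 22 mm ahead of it and the grasp point (between the pads) lies 3 mm ahead of it; z points along the fingers, y is the line along which they close (so a half turn about z gives the same grasp; the last joint's range is limited). The gripper opens to 88 mm and grips with 3 to 60 N. Pads are 19 mm wide; open, the fingers measure 130 mm over their backs; the gripper's body (78 mm by 193 mm) begins 47 mm behind the grasp point.
Start: joints at [-1.007, 0.359, 0.012, 0, -1.224, -0.288], TCP at [0.184, -0.649, 0.249] pointing down, gripper open.
Joint ranges: [-3.07, 3.07], [-1.43, 2.12], [-1.02, 1.25], [-3.03, 1.67], [-3.05, -0], [-3.03, 3.03]. Speed limits (rad/s): [2.39, 2.39, 3.01, 3.14, 3.14, 3.14].

INTERFACE

Orientations are given as [roll, pitch, yaw] about the fixed x, y, z axes, in that order (R = Rz(yaw) Ry(pitch) Rx(roll)).
In Python, from station import monitor, viewer, order gives the robot as it stands. The module is installed in compiled form; this text tells all that it offers.
- The arm moves only by the tool servo_tool, never from a script. Its argument "targets" is a list of rows, each an object with "angular": the turn, a rotation vector about the tool's x, y, z in degrees, a list of three; "xyz": the shift along the tool's x, y, z in cm, a list of three; "claw": the finger opening in cm, from 0 to 8.76. A call has 1 to 20 rows; each row shifts and turns the commanded pose from where the row before left it, along the tool's axes as they then stand; what a row does not reach is not made up. A row lasts 1/10 s, in which the tool goes at most 50 mm and 8.59 degrees, less where a joint would pass 70% of its speed; a pose out of reach is approached as far as the arm can. A call is refused whole if a number of a shift passes 5 or a number of a turn 8.59, either way. A call with a gripper value outside its range is refused whole. The fingers move at their own pace and stop on an object; "force" is the grip in N (left out, the last holds). Time passes only in rows, so rows that do not move let the fingers close. It gives the time, the measured TCP pose, the force, the opening and the grip force at its end, in the units of the state.
- monitor.get_state(): the state, without advancing time (a new reading comes with each control period).
- viewer.grab_frame(name): name is "scene" or "top" or "wrist"; returns a dict with "color" (480x640x3 uint8, blue, green, red), "fovy" (degrees; the focal length in pixels is half the picture's height over the tangent of half this angle, whatever the lens; pixels are square), "cx", "cy" (the principal point, pixels), "R" (3x3) and "t" (3): a world point X has camera coordinates R X + t. Camera axes: x right, y down, z forward; pixel columns grow to the right and rows downward; lengths in m; the calibration is good to about 2 mm. A picture is of the moment at which its call begins. There is no depth.
- order.job_done(): hands the job in; it is judged then, once.
The state is a dict: "t": time; "q": joint angles; "qd": joint speeds; "joint_efforts": joint torques, N m; "eef_pos": TCP position; "ee_rot": TCP orientation; "force": force on the tool from outside, world axes, zero at the start; "moment": the same for the moment, N m; "width": finger opening in m; "gripper_force": force on a finger pad.
Only numpy, scipy, OpenCV 4.12 (cv2) and the standard library are available. Lean on these libraries where they do the work, as an engineer would, in place of code of your own. Each camera call takes 0.05 s, during which the arm holds its last target. There are 200 camera calls.

TASK

Slide the orange shutter of the blue measuring stand all the way open so that the guide hole over the fossil cast is clear. Then lift the yellow-handled probe out of its grey rack and lower its rod down the middle of the guide hole, without the probe ever touching the stand, until the red ring on the rod is level with the blue top face. Finish while still holding the probe there, upright, centred and still, and leave the two paint jars, the tub and the brush where they are.

Things in the scene. Friction and masses are not known exactly. Their poses are not given: they have to be found in the camera images.
- stand: Fixed measuring stand. Steel base 120 x 190 mm (x, y); end walls; blue bridge 80 x 190 mm, 20 mm thick, its top face 110 mm above the table, with a 22 mm guide hole at x = 0, y = -30 mm. Below the hole lies a fossil cast, top 34 mm above the table. Rails 7 mm high along y on the bridge at x = -27, +27 mm. Origin: centre of the base's underside; z up; +y is the way the shutter opens.
- bore_top (a point): Centre of the guide hole (22 mm diameter, 20 mm deep, vertical) at the level of the blue top face, 110 mm above the table. Its axes are those of the stand.
- shutter (a joint): Orange shutter plate, 44 x 62 mm, 4 mm thick, sliding on the blue top face along the stand's +y. 0 = shut over the guide hole, 0.045 m = fully open against its stop, hole clear. Begins shut or up to 10 mm open. No spring: about 2.5 N of friction; it stays where it is left.
- shutter_tab (a point): Centre of the top edge of the shutter's upright orange tab, 26 mm (stand x) by 12 mm (stand y), 35 mm tall: it stands on the shutter plate (plate's top 114 mm, tab's top 149 mm above the table) and moves with it. Shut, it is 40 mm to the +y side of the hole's axis; open, 85 mm.
- rack: Fixed grey rack that holds the probe upright: base 90 x 90 mm, two side walls, top plate 60 x 80 mm (x, y), 12 mm thick, its top 95 mm above the table, with a 13 mm through hole in its middle. Origin: centre of the base's underside; z up.
- probe: Loose probe, about 0.12 kg, upright in the rack, its flange on the rack's top, tip 10 mm above the table. From below: steel rod 10 mm thick, 85 mm long, 4 mm red ring centred 50 mm above the tip; black flange 28 mm across, 6 mm thick; yellow handle 22 x 22 mm (sides along its x, y), 91 to 146 mm above the tip; 4 mm black stub. Origin: centre of the rod's lower end; z up towards the handle.
- probe_tip (a point): Centre of the rod's lower end (the probe's origin).
- probe_ring (a point): Point on the rod's axis at the middle of the red ring, 50 mm above the tip.
- probe_handle (a point): Middle of the yellow handle, where to grip, 118.5 mm above the tip.
- jar_ochre: Bystander: yellow paint jar, 60 mm in diameter, 85 mm tall; origin at the centre of its underside.
- jar_umber: Bystander: dark brown paint jar, 60 mm in diameter, 85 mm tall; origin at the centre of its underside.
- tub: Bystander: clear plastic tub, 110 mm across the rim, 70 mm tall; origin at the centre of its underside.
- brush: Bystander: paint brush 200 mm long lying along its x axis; origin at its middle on the underside.
There are look-alikes about, which are no part of the job. What is shaped like the rack but green is not meant. Of the things that look like the probe, the larger one is meant.

How it is judged:
By the outcome, as a careful person would: the job done as asked, in the order asked, and still so for the second after the job is handed in, while the arm keeps its last pose, push and grip.
It also fails if it takes over 54 s, if anything falls off the work surface, if the arm or the gripper's body presses on something with over 40 N, if the wrist force passes 120 N, or if a joint passes its speed limit or range.

## Working session

There is one attempt and no reset: what is moved stays moved. The work goes in short steps, Python scripts to look and compute and a tool call to move; the robot and the scene stay as the last step left them, time stands still between calls to the robot, and variables do not carry over. Pictures are saved under pics/ and viewed, at most 10 in all, crops included, and the job is handed in when it is done.

Besides the shell and the picture viewer there is one more tool, called after "Emit:" by a JSON object that holds its "api" and its "payload". servo_tool: Moves the arm, as the interface text tells. Its arguments: {"type":"object","properties":{"targets":{"type":"array"},"force":{"type":"number"}},"required":["targets"]}

```bash
mkdir -p pics; cat > h.py <<'E'
import numpy as np, cv2, json
from station import monitor, viewer, order
def grab(n, save=None):
    f=viewer.grab_frame(n); f={k:(np.array(v) if k in('R','t','color') else v) for k,v in f.items()}
    if save: cv2.imwrite('pics/'+save+'.png', f['color'])
    return f
def ray(f,u,v):
    F=240/np.tan(np.radians(f['fovy'])/2)
    d=f['R'].T@np.array([(u-f['cx'])/F,(v-f['cy'])/F,1.]); return -f['R'].T@f['t'], d/np.linalg.norm(d)
def plane(f,u,v,z):
    c,d=ray(f,u,v); return c+d*(z-c[2])/d[2]
def proj(f,X):
    F=240/np.tan(np.radians(f['fovy'])/2); p=f['R']@np.array(X)+f['t']; return F*p[0]/p[2]+f['cx'],F*p[1]/p[2]+f['cy']
def tri(fa,a,fb,b):
    c1,d1=ray(fa,*a); c2,d2=ray(fb,*b); s=np.linalg.lstsq(np.stack([d1,-d2],1),c2-c1,rcond=None)[0]
    p,q=c1+s[0]*d1,c2+s[1]*d2; return (p+q)/2,np.linalg.norm(p-q)
E
python3 - <<'E'
from h import *
s=monitor.get_state(); print({k:np.round(v,3) for k,v in s.items()})
for n in('scene','top'):
    f=grab(n,n+'0'); print(n,f['fovy'],f['cx'],f['cy'],np.round(-f['R'].T@f['t'],3),np.round(f['R'],2).tolist())
E
```

```text
{'t': np.float64(0.0), 'q': array([-1.007,  0.359,  0.011, -0.   , -1.224, -0.288]), 'qd': array([-0.002, -0.001,  0.001, -0.001,  0.001,  0.   ]), 'joint_efforts': array([ 1.0000e-03, -5.8272e+01,  2.9306e+01,  6.9970e+00,  7.0000e-03,
       -0.0000e+00]), 'eef_pos': array([ 0.184, -0.649,  0.248]), 'ee_rot': array([ 3.14 , -0.   , -2.866]), 'force': array([-0.861,  0.302,  0.488]), 'moment': array([ 0.026,  0.006, -0.018]), 'gripper_force': np.float64(0.0), 'width': np.float64(0.088)}
scene 56.01659013978633 323.00977264150276 242.90608602423322 [ 1.158 -0.317  0.631] [[0.29, 0.96, -0.01], [0.63, -0.2, -0.75], [-0.72, 0.21, -0.66]]
top 46.52702240737014 326.70309250045574 238.69682898604455 [ 0.458 -0.114  1.121] [[0.03, -1.0, 0.01], [-0.99, -0.03, -0.1], [0.1, -0.01, -1.0]]
```

View pics/scene0.png

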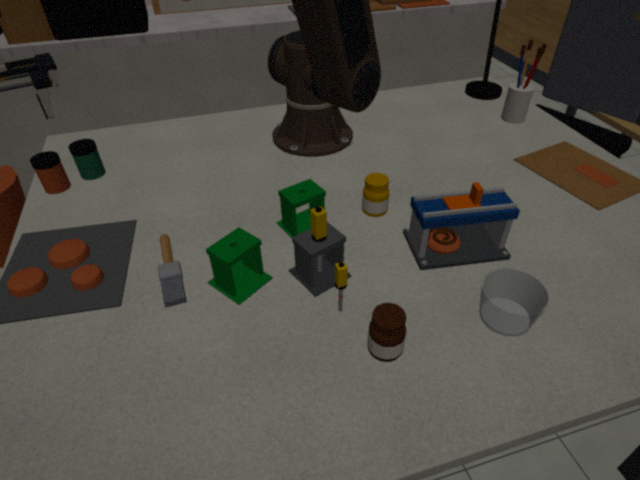

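View pics/top0.png

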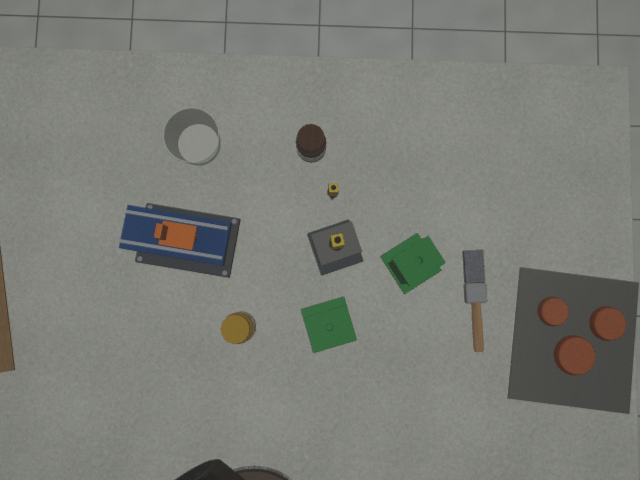

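The scene view shows the stand at about (462,225), with the rack and large probe at (319,240). In the top view the probe is at (337,241), the shutter at (178,235) and its tab at (161,231), so the stand's +y points image left. The smaller probe at (333,188) is a decoy.

```bash
cat > m.py <<'E'
from h import *
f=grab('top'); g=grab('scene')
def hsv(f): return cv2.cvtColor(f['color'],cv2.COLOR_BGR2HSV)
def comp(m,x0,y0,x1,y1):
    k=np.zeros_like(m); k[y0:y1,x0:x1]=m[y0:y1,x0:x1]; return k
H=hsv(f); 
blue=comp(cv2.inRange(H,(100,120,40),(125,255,255)),100,190,260,290)
pts=cv2.findNonZero(blue); r=cv2.minAreaRect(pts); b=cv2.boxPoints(r)
W=np.array([plane(f,u,v,.11) for u,v in b]); print('blue',b.round(1).tolist(),'\n',W.round(4),'c',W.mean(0).round(4),[np.linalg.norm(W[i]-W[i-1]).round(4) for i in range(4)])
e=max([(W[i]-W[i-1]) for i in range(4)],key=np.linalg.norm); print('yaw of y axis deg',np.degrees(np.arctan2(e[1],e[0])))
ora=comp(cv2.inRange(H,(3,150,60),(18,255,255)),130,210,220,260)
r=cv2.minAreaRect(cv2.findNonZero(ora)); print('orange',r, plane(f,*r[0],.114).round(4))
def yel(f,bx):
    m=comp(cv2.inRange(hsv(f),(20,130,60),(34,255,255)),*bx); p=cv2.findNonZero(m); return cv2.minAreaRect(p),cv2.boundingRect(p)
ry=yel(f,(310,215,365,265)); print('yellow top',ry, plane(f,*ry[0][0],.156).round(4))
rs=yel(g,(300,190,335,250)); print('yellow scene',rs)
p,e=tri(f,ry[0][0],g,(rs[1][0]+rs[1][2]/2,rs[1][1]+5)); print(p.round(4),e)
gray=cv2.inRange(H,(0,0,30),(179,60,115)); gray=comp(gray,305,215,365,275)
r=cv2.minAreaRect(cv2.findNonZero(gray)); print('rack',r)
c=[cv2.resize(f['color'][195:285,100:250],None,fx=4,fy=4,interpolation=2)[:, :500],cv2.resize(f['color'][205:280,300:375],None,fx=4.8,fy=4.8,interpolation=2)[:360,:300]]
cv2.imwrite('pics/c1.png',np.hstack(c))
E
python3 m.py
```

```text
blue [[119.4000015258789, 247.39999389648438], [126.5, 205.10000610351562], [229.3000030517578, 222.1999969482422], [222.1999969482422, 264.5]] 
 [[0.5311 0.2501 0.11  ]
 [0.6087 0.2421 0.11  ]
 [0.5825 0.0539 0.11  ]
 [0.5051 0.0633 0.11  ]] c [0.5568 0.1524 0.11  ] [np.float64(0.1887), np.float64(0.0781), np.float64(0.1901), np.float64(0.078)]
yaw of y axis deg -97.93544351497228
orange ((174.4324493408203, 234.40541076660156), (40.113346099853516, 23.34465217590332), 9.462323188781738) [0.557  0.1512 0.114 ]
yellow top (((337.0294494628906, 240.11766052246094), (12.854387283325195, 12.126781463623047), 75.96376037597656), (331, 233, 14, 15)) [ 0.5507 -0.1418  0.156 ]
yellow scene (((318.32794189453125, 222.55862426757812), (30.81151008605957, 15.380785942077637), 87.1375961303711), (310, 207, 17, 32))
[ 0.5507 -0.143   0.1527] 0.0021979753867266377
rack ((335.3999938964844, 246.70001220703125), (45.22056579589844, 47.11793518066406), 71.56504821777344)
```

View pics/c1.png

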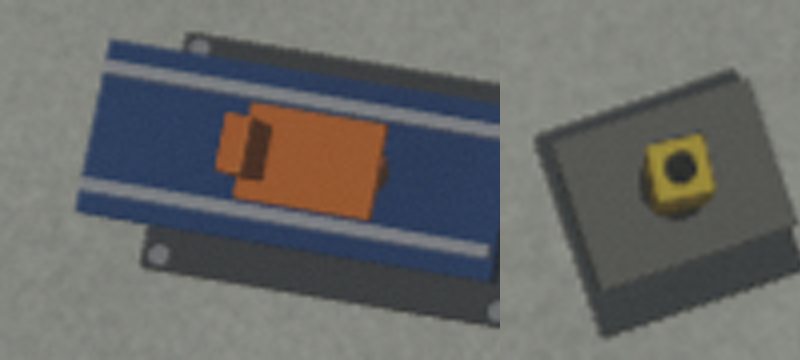

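Both the shutter and the rack are clearly visible. I'll turn to the stand's axes and move above the stand for a close look.

Emit:
{"api": "servo_tool", "payload": {"targets": [{"angular": [0,0,7.9],"xyz": [0,0,0],"claw": 8.76},{"angular": [0,0,7.9],"xyz": [0,0,0],"claw": 8.76},{"angular": [0,0,7.9],"xyz": [0,0,0],"claw": 8.76},{"angular": [0,0,0],"xyz": [-1.5,4.75,0],"claw": 8.76},{"angular": [0,0,0],"xyz": [-1.5,4.75,0],"claw": 8.76},{"angular": [0,0,0],"xyz": [-1.5,4.75,0],"claw": 8.76},{"angular": [0,0,0],"xyz": [-1.5,4.75,0],"claw": 8.76},{"angular": [0,0,0],"xyz": [-1.5,4.75,0],"claw": 8.76},{"angular": [0,0,0],"xyz": [-1.5,4.75,0],"claw": 8.76},{"angular": [0,0,0],"xyz": [-1.5,4.75,0],"claw": 8.76},{"angular": [0,0,0],"xyz": [-1.5,4.75,0],"claw": 8.76},{"angular": [0,0,0],"xyz": [-1.5,4.75,0],"claw": 8.76},{"angular": [0,0,0],"xyz": [-1.5,4.75,0],"claw": 8.76},{"angular": [0,0,0],"xyz": [-1.5,4.75,0],"claw": 8.76},{"angular": [0,0,0],"xyz": [-1.5,4.75,0],"claw": 8.76},{"angular": [0,0,0],"xyz": [-1.5,4.75,0],"claw": 8.76},{"angular": [0,0,0],"xyz": [-1.5,4.75,0],"claw": 8.76},{"angular": [0,0,0],"xyz": [-1.5,4.75,0],"claw": 8.76},{"angular": [0,0,0],"xyz": [-1.5,4.75,0],"claw": 8.76},{"angular": [0,0,0],"xyz": [0,0,0],"claw": 8.76}]}}

```text
t: 2.2
eef_pos: [0.528, 0.0747, 0.2479]
ee_rot: [-3.142, 0.0, 3.008]
force: [-1.0, -0.3, -0.4]
width: 0.0875
gripper_force: 0.0
```

```bash
cat >> h.py <<'E'
from scipy.spatial.transform import Rotation as Ro
def st():
    s=monitor.get_state(); R=Ro.from_euler('xyz',s['ee_rot']).as_matrix(); return s,np.array(s['eef_pos']),R
def delta(X):
    s,p,R=st(); return (R.T@(np.array(X)-p)*100).round(2)
E
python3 - <<'E'
from h import *
s,p,R=st(); print(s['t'],p.round(4),R.round(3).tolist(),np.round(s['force'],2))
f=grab('wrist','w1'); print(np.round(-f['R'].T@f['t'],3),f['R'].round(2).tolist(),f['fovy'])
E
```

```text
2.2 [0.528  0.0747 0.2479] [[-0.991, 0.134, 0.0], [0.134, 0.991, -0.0], [-0.0, -0.0, -1.0]] [-0.98 -0.35 -0.35]
[0.446 0.086 0.384] [[0.13, 0.99, 0.0], [0.95, -0.13, 0.3], [0.3, -0.04, -0.95]] 71.27387472282564
```

View pics/w1.png

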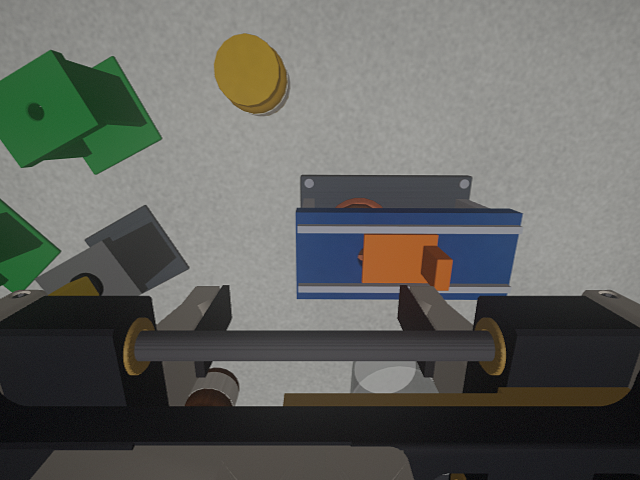

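Wrist view: blue bridge at (297–521, 209–299), shutter at (400,258), tab's bright top face near (443,275), and a sliver of the hole at (361,258). Next I'll measure the rails and the tab.

```bash
cat > m2.py <<'E'
from h import *
f=grab('wrist'); H=cv2.cvtColor(f['color'],cv2.COLOR_BGR2HSV)
def box(m,x0,y0,x1,y1):
    k=np.zeros_like(m); k[y0:y1,x0:x1]=m[y0:y1,x0:x1]; return k
rail=cv2.inRange(H,(0,0,110),(179,80,255))
C=[]
for y0,y1 in((222,238),(282,296)):
    # columns: mid of rail, use only columns where blue both sides
    p=cv2.findNonZero(box(rail,302,y0,396,y1)).reshape(-1,2).astype(np.float32)
    cols=[(c,np.median(p[p[:,0]==c,1])) for c in range(304,396) if (p[:,0]==c).any()]
    W=np.array([plane(f,c,r,.117)[:2] for c,r in cols]); k=np.polyfit(W[:,1],W[:,0],1); C.append(k); print('rail n',len(W),np.degrees(np.arctan(k[0])),np.polyval(k,.15))
print('mid x at y=.15',np.mean([np.polyval(k,.15) for k in C]))
b=cv2.inRange(H,(100,100,30),(125,255,255))
for row in (245,265):
    xs=np.where(b[row,280:540])[0]+280; print(row,[plane(f,u,row,.11).round(4)[:2] for u in (xs[0],xs[-1])])
o=cv2.inRange(H,(3,130,40),(18,255,255)); o=box(o,350,225,470,300)
print('V row275',H[275,415:460,2].tolist()); print('V row 240..',H[235:300,444,2].tolist())
print('orange row 275',plane(f,*(lambda x:(x[0],260))(np.where(o[260])[0]),.114))
E
python3 m2.py
```

```text
rail n 92 7.67737265954559 0.5274022175451966
rail n 92 7.674000909295563 0.5817146046550818
mid x at y=.15 0.5545584111001391
245 [array([0.5298, 0.06  ]), array([0.5549, 0.2463])]
265 [array([0.5479, 0.0573]), array([0.573 , 0.2436])]
V row275 [168, 168, 168, 168, 169, 168, 170, 168, 143, 69, 82, 84, 85, 86, 86, 86, 87, 86, 86, 86, 85, 85, 79, 113, 161, 171, 167, 167, 168, 166, 166, 166, 166, 167, 165, 166, 167, 172, 159, 99, 110, 107, 107, 108, 109]
V row 240.. [119, 105, 107, 106, 108, 107, 108, 107, 108, 106, 106, 106, 107, 107, 111, 118, 79, 96, 96, 96, 95, 95, 94, 97, 93, 83, 147, 173, 168, 169, 167, 167, 166, 167, 167, 168, 168, 168, 167, 166, 166, 167, 167, 167, 166, 167, 167, 166, 166, 166, 166, 166, 165, 166, 166, 167, 171, 142, 159, 133, 106, 107, 110, 112, 100]
orange row 275 [0.54909195 0.11194627 0.114     ]
```

```bash
python3 - <<'E'
from h import *
f=grab('wrist'); X=plane(f,445.5,276.5,.149); print(X, ((X[:2]-[.5515,.1222])@[.1335,.991]))
f2=grab('top'); print(plane(f2,158,230.5,.149))
print(delta([X[0],X[1],.143]))
E
```

```text
[0.55673433 0.16853246 0.149     ] 0.04661425387681919
[0.559663   0.17094126 0.149     ]
[-1.75 10.2  10.53]
```

Emit:
{"api": "servo_tool", "payload": {"targets": [{"angular": [0,0,0],"xyz": [-0.9,4.0,0],"claw": 5},{"angular": [0,0,0],"xyz": [-0.9,4.0,0],"claw": 5},{"angular": [0,0,0],"xyz": [0,2.25,0],"claw": 5},{"angular": [0,0,0],"xyz": [0,0,3],"claw": 5},{"angular": [0,0,0],"xyz": [0,0,3],"claw": 5},{"angular": [0,0,0],"xyz": [0,0,2.5],"claw": 5},{"angular": [0,0,0],"xyz": [0,0,1],"claw": 5},{"angular": [0,0,0],"xyz": [0,0,1],"claw": 5},{"angular": [0,0,0],"xyz": [0,0,0],"claw": 5},{"angular": [0,0,0],"xyz": [0,0,0],"claw": 5}], "force": 15}}

```text
t: 3.4
eef_pos: [0.5584, 0.1694, 0.1446]
ee_rot: [3.141, 0.001, 3.004]
force: [0.2, -0.2, 0.1]
width: 0.05
gripper_force: 0.0
```

Emit:
{"api": "servo_tool", "payload": {"targets": [{"angular": [0,0,0],"xyz": [0,0,0],"claw": 0.5},{"angular": [0,0,0],"xyz": [0,0,0],"claw": 0.5},{"angular": [0,0,0],"xyz": [0,0,0],"claw": 0.5},{"angular": [0,0,0],"xyz": [0,0,0],"claw": 0.5},{"angular": [0,0,0],"xyz": [0,0,0],"claw": 0.5},{"angular": [0,0,0],"xyz": [0,0,0],"claw": 0.5}]}}

```text
t: 4.0
eef_pos: [0.5579, 0.1695, 0.1436]
ee_rot: [3.142, 0.0, 3.004]
force: [-0.7, 0.1, 0.5]
width: 0.0122
gripper_force: 15.0
```

Emit:
{"api": "servo_tool", "payload": {"targets": [{"angular": [0,0,0],"xyz": [0,0.4,0],"claw": 0.5},{"angular": [0,0,0],"xyz": [0,0.6,0],"claw": 0.5},{"angular": [0,0,0],"xyz": [0,0.6,0],"claw": 0.5},{"angular": [0,0,0],"xyz": [0,0.6,0],"claw": 0.5},{"angular": [0,0,0],"xyz": [0,0.6,0],"claw": 0.5},{"angular": [0,0,0],"xyz": [0,0.4,0],"claw": 0.5},{"angular": [0,0,0],"xyz": [0,0.2,0],"claw": 0.5},{"angular": [0,0,0],"xyz": [0,0.1,0],"claw": 0.5},{"angular": [0,0,0],"xyz": [0,0,0],"claw": 0.5}]}}

```text
t: 4.9
eef_pos: [0.5627, 0.2044, 0.1436]
ee_rot: [3.141, 0.0, 3.004]
force: [-1.3, -1.0, 2.8]
width: 0.0116
gripper_force: 15.0
```

Emit:
{"api": "servo_tool", "payload": {"targets": [{"angular": [0,0,0],"xyz": [0,0.1,0],"claw": 0.5},{"angular": [0,0,0],"xyz": [0,0.1,0],"claw": 0.5},{"angular": [0,0,0],"xyz": [0,0.1,0],"claw": 0.5},{"angular": [0,0,0],"xyz": [0,0,0],"claw": 0.5}]}}

```text
t: 5.3
eef_pos: [0.5629, 0.2055, 0.1435]
ee_rot: [-3.139, -0.001, 3.003]
force: [0.3, -7.1, 4.1]
width: 0.0121
gripper_force: 15.0
```

Emit:
{"api": "servo_tool", "payload": {"targets": [{"angular": [0,0,0],"xyz": [0,0.1,0],"claw": 0.5},{"angular": [0,0,0],"xyz": [0,0.1,0],"claw": 0.5},{"angular": [0,0,0],"xyz": [0,0,0],"claw": 0.5}]}}

```text
t: 5.6
eef_pos: [0.5628, 0.2056, 0.1435]
ee_rot: [-3.136, -0.002, 3.003]
force: [0.6, -14.4, 5.3]
width: 0.0121
gripper_force: 15.0
```

Emit:
{"api": "servo_tool", "payload": {"targets": [{"angular": [0,0,0],"xyz": [0,-0.3,0],"claw": 0.5},{"angular": [0,0,0],"xyz": [0,0,0],"claw": 4},{"angular": [0,0,0],"xyz": [0,0,0],"claw": 4},{"angular": [0,0,0],"xyz": [0,0,0],"claw": 4},{"angular": [0,0,0],"xyz": [0,0,0],"claw": 4},{"angular": [0,0,0],"xyz": [0,0,-2],"claw": 4},{"angular": [0,0,0],"xyz": [0,0,-4],"claw": 6},{"angular": [0,0,0],"xyz": [0,0,-4],"claw": 6},{"angular": [0,0,0],"xyz": [0,-2,-2],"claw": 6},{"angular": [0,0,0],"xyz": [0,-4,0],"claw": 6},{"angular": [0,0,0],"xyz": [0,-4,0],"claw": 6},{"angular": [0,0,0],"xyz": [0,-2,0],"claw": 6},{"angular": [0,0,0],"xyz": [0,0,0],"claw": 6}]}}

```text
t: 6.9
eef_pos: [0.5459, 0.0852, 0.264]
ee_rot: [3.141, 0.0, 3.002]
force: [0.4, 1.1, 0.2]
width: 0.06
gripper_force: 0.0
```

```bash
python3 - <<'E'
from h import *
s,p,R=st(); print(s['t'],p.round(4),s['ee_rot'])
f=grab('wrist'); cv2.imwrite('pics/w2.png',f['color'])
g=grab('top'); cv2.imwrite('pics/t2.png',cv2.resize(g['color'][190:290,100:390],None,fx=2.7,fy=2.7,interpolation=2))
a=proj(f,[.5515,.122,.11]); b=proj(g,[.5515,.122,.11]); print(a,b)
for n,h,(u,v) in(('w',f,a),('t',g,b)):
    u,v=int(u),int(v); G=cv2.cvtColor(h['color'],cv2.COLOR_BGR2HSV)[v-25:v+25,u-35:u+35]; m=cv2.inRange(G,(100,100,30),(125,255,255))
    m=255-m; k,l,s_,c=cv2.connectedComponentsWithStats(m); print(n,[(s_[i].tolist(),(c[i]+[u-35,v-25]).round(1).tolist(),plane(h,*(c[i]+[u-35,v-25]),.11).round(4).tolist()) for i in range(1,k) if s_[i][4]>20])
E
```

```text
6.9 [0.5459 0.0852 0.264 ] [3.14121322e+00 3.52137516e-04 3.00169173e+00]
(np.float64(354.46097116850024), np.float64(234.71461866251454)) (np.float64(190.97186283014094), np.float64(238.10385970246062))
w [([0, 0, 70, 1, 70], [353.5, 209.0], [0.528, 0.1236, 0.11]), ([66, 2, 4, 48, 101], [387.3, 240.1], [0.5606, 0.1509, 0.11]), ([23, 13, 23, 19, 305], [353.0, 230.9], [0.5478, 0.1211, 0.11])]
t [([0, 0, 70, 50, 3289], [189.5, 236.2], [0.5549, 0.1248, 0.11])]
```

View pics/w2.png

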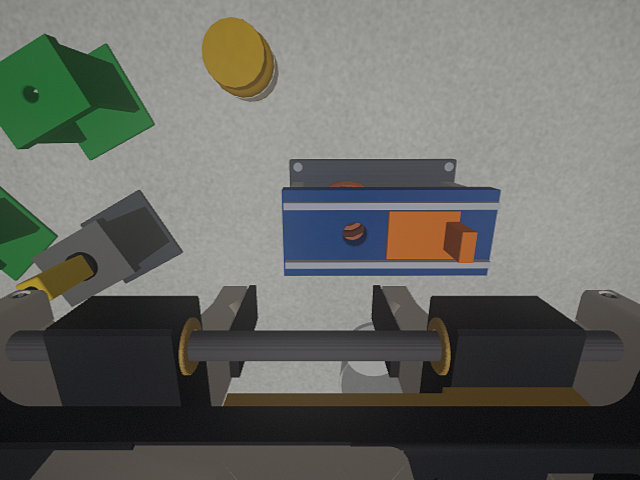

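The shutter is fully open, with its tab at (462,247). The guide hole is clear at (354,233), with the cast visible through it. Next is the probe.

Emit:
{"api": "servo_tool", "payload": {"targets": [{"angular": [0,0,-6.5],"xyz": [0,0,0],"claw": 6},{"angular": [0,0,-6.5],"xyz": [0,0,0],"claw": 6},{"angular": [0,0,-6.5],"xyz": [0,0,0],"claw": 6},{"angular": [0,0,-6.5],"xyz": [0,0,0],"claw": 6},{"angular": [0,0,0],"xyz": [1.1,-3.6,0],"claw": 6},{"angular": [0,0,0],"xyz": [1.1,-3.7,0],"claw": 6},{"angular": [0,0,0],"xyz": [1.1,-3.7,0],"claw": 6},{"angular": [0,0,0],"xyz": [1.1,-3.6,0],"claw": 6},{"angular": [0,0,0],"xyz": [1.1,-3.6,0],"claw": 6},{"angular": [0,0,0],"xyz": [1.1,-3.6,0],"claw": 6},{"angular": [0,0,0],"xyz": [0,0,0],"claw": 6}]}}

```text
t: 8.1
eef_pos: [0.5518, -0.143, 0.263]
ee_rot: [-3.141, -0.001, -2.828]
force: [0.2, 0.3, 0.4]
width: 0.0606
gripper_force: 0.0
```

```bash
python3 - <<'E'
from h import *
s,p,R=st(); print(s['t'],p.round(4),s['ee_rot'])
f=grab('wrist'); cv2.imwrite('pics/w3.png',f['color'])
print(proj(f,[.5507,-.1425,.16]),delta([.5507,-.1425,.1315]))
E
```

```text
8.1 [ 0.5518 -0.143   0.263 ] [-3.14135882e+00 -1.01129155e-03 -2.82790923e+00]
(np.float64(313.7014924613663), np.float64(251.20418274744557)) [ 0.13 -0.06 13.15]
```

View pics/w3.png

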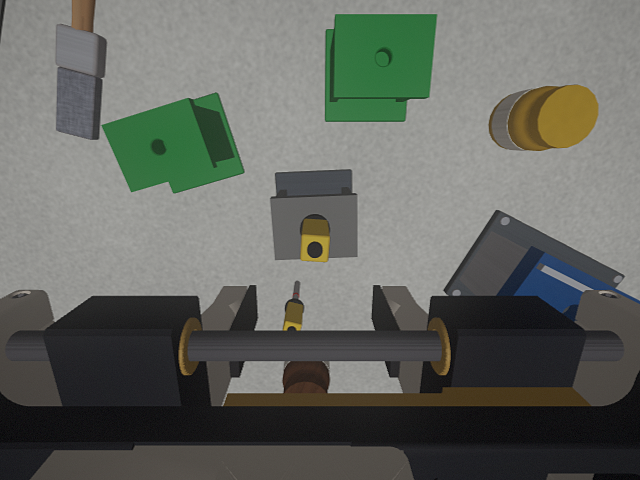

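The handle's top and stub are at (315,249), close to the predicted (314,251), and it looks nearly aligned with the jaws. I'll check the yaw numerically.

```bash
python3 - <<'E'
from h import *
f=grab('wrist'); H=cv2.cvtColor(f['color'],cv2.COLOR_BGR2HSV)[205:275,285:345]
m=cv2.inRange(H,(18,120,40),(36,255,255)); V=H[...,2]
print(V[15:60:4,10:50:3]*(m[15:60:4,10:50:3]>0))
t=((m>0)&(V>np.percentile(V[m>0],95)*.85)).astype(np.uint8)*255
k,l,s,c=cv2.connectedComponentsWithStats(t); i=1+s[1:,4].argmax()
h=cv2.convexHull(cv2.findNonZero((l==i).astype(np.uint8))); r=cv2.minAreaRect(h); b=cv2.boxPoints(r)+[285,205]
W=np.array([plane(f,*q,.156)[:2] for q in b]); print(r,W.round(4),W.mean(0))
for j in range(4): d=W[j]-W[j-1]; print(np.degrees(np.arctan2(d[1],d[0])),np.linalg.norm(d))
print(plane(f,315,249,.16))
E
```

```text
[[  0   0   0 100  99  99  98  99  99 102  88   0   0   0]
 [  0   0  85  99  98  98 101  99  98  98  97   0   0   0]
 [  0   0 102  99 100  99  99  99  99  99 102   0   0   0]
 [  0   0  98  97  97  98  99  99  99  99 100   0   0   0]
 [  0   0 172 174 173 171 170 167 162 156 150   0   0   0]
 [  0   0 171 173 175 187 187 181 173 173 172   0   0   0]
 [  0   0 174 177   0   0   0   0 118 173 171   0   0   0]
 [  0   0 175 168   0   0   0   0   0 177 169   0   0   0]
 [  0   0 175 175   0   0   0   0   0 176 164   0   0   0]
 [  0   0 174 172 183   0   0   0 178 173 155   0   0   0]
 [  0   0   0   0 156 156 159 164 167 169   0   0   0   0]
 [  0   0   0   0   0   0   0   0   0   0   0   0   0   0]]
((27.42893409729004, 42.49492263793945), (26.575149536132812, 25.86267852783203), 4.085616588592529) [[ 0.5621 -0.1499]
 [ 0.5419 -0.1547]
 [ 0.5371 -0.1352]
 [ 0.5572 -0.1299]] [ 0.54957944 -0.14240128]
-76.35683484605674 0.02054377577091317
-166.64097455810693 0.0207530486981629
103.7515822940947 0.02005117562972196
14.717038202360786 0.0207943873194006
[ 0.54874663 -0.14062196  0.16      ]
```

Emit:
{"api": "servo_tool", "payload": {"targets": [{"angular": [0,0,4],"xyz": [0,0,0],"claw": 6},{"angular": [0,0,0],"xyz": [0.15,0.14,0],"claw": 6},{"angular": [0,0,0],"xyz": [0,0,3],"claw": 6},{"angular": [0,0,0],"xyz": [0,0,3],"claw": 6},{"angular": [0,0,0],"xyz": [0,0,3],"claw": 6},{"angular": [0,0,0],"xyz": [0,0,2],"claw": 6},{"angular": [0,0,0],"xyz": [0,0,1.5],"claw": 6},{"angular": [0,0,0],"xyz": [0,0,0.6],"claw": 6},{"angular": [0,0,0],"xyz": [0,0,0],"claw": 6},{"angular": [0,0,0],"xyz": [0,0,0],"claw": 6},{"angular": [0,0,0],"xyz": [0,0,0],"claw": 1},{"angular": [0,0,0],"xyz": [0,0,0],"claw": 1},{"angular": [0,0,0],"xyz": [0,0,0],"claw": 1},{"angular": [0,0,0],"xyz": [0,0,0],"claw": 1},{"angular": [0,0,0],"xyz": [0,0,0],"claw": 1},{"angular": [0,0,0],"xyz": [0,0,0],"claw": 1}], "force": 30}}

```text
t: 9.8
eef_pos: [0.5502, -0.1411, 0.1331]
ee_rot: [-3.139, 0.0, -2.895]
force: [2.0, -11.1, -3.9]
width: 0.0222
gripper_force: 29.9
```

There's an 11 N sideways force, so the jaws are off-centre by about 3 mm along their closing line. I'll reopen, shift and regrip so the probe sits square.

Emit:
{"api": "servo_tool", "payload": {"targets": [{"angular": [0,0,0],"xyz": [0,-0.25,0],"claw": 1},{"angular": [0,0,0],"xyz": [0,0,0],"claw": 3},{"angular": [0,0,0],"xyz": [0,0,0],"claw": 3},{"angular": [0,0,0],"xyz": [0,0,0],"claw": 3},{"angular": [0,0,0],"xyz": [0,0,0],"claw": 3},{"angular": [0,0,0],"xyz": [0,0,0],"claw": 1},{"angular": [0,0,0],"xyz": [0,0,0],"claw": 1},{"angular": [0,0,0],"xyz": [0,0,0],"claw": 1},{"angular": [0,0,0],"xyz": [0,0,0],"claw": 1},{"angular": [0,0,0],"xyz": [0,0,0],"claw": 1}]}}

```text
t: 10.8
eef_pos: [0.5503, -0.1419, 0.1326]
ee_rot: [3.142, 0.0, -2.895]
force: [-0.6, -0.7, -0.7]
width: 0.0218
gripper_force: 30.0
```

Emit:
{"api": "servo_tool", "payload": {"targets": [{"angular": [0,0,0],"xyz": [0,0,-0.5],"claw": 1},{"angular": [0,0,0],"xyz": [0,0,-1.5],"claw": 1},{"angular": [0,0,0],"xyz": [0,0,-2],"claw": 1},{"angular": [0,0,0],"xyz": [0,0,-2],"claw": 1},{"angular": [0,0,0],"xyz": [0,0,-2],"claw": 1},{"angular": [0,0,0],"xyz": [0,0,-2],"claw": 1},{"angular": [0,0,0],"xyz": [0,0,-2],"claw": 1},{"angular": [0,0,0],"xyz": [0,0,-2],"claw": 1},{"angular": [0,0,0],"xyz": [0,0,-1.5],"claw": 1},{"angular": [0,0,0],"xyz": [0,0,-0.5],"claw": 1},{"angular": [0,0,0],"xyz": [0,0,0],"claw": 1}]}}

```text
t: 11.9
eef_pos: [0.5503, -0.1419, 0.293]
ee_rot: [3.142, 0.001, -2.896]
force: [0.2, 0.8, -2.1]
width: 0.0215
gripper_force: 30.0
```

Emit:
{"api": "servo_tool", "payload": {"targets": [{"angular": [0,0,0],"xyz": [-0.2,1,0],"claw": 1},{"angular": [0,0,0],"xyz": [-0.5,2,0],"claw": 1},{"angular": [0,0,0],"xyz": [-0.8,3,0],"claw": 1},{"angular": [0,0,0],"xyz": [-0.8,3,0],"claw": 1},{"angular": [0,0,0],"xyz": [-0.8,3,0],"claw": 1},{"angular": [0,0,0],"xyz": [-0.8,3,0],"claw": 1},{"angular": [0,0,0],"xyz": [-0.8,3,0],"claw": 1},{"angular": [0,0,0],"xyz": [-0.8,3,0],"claw": 1},{"angular": [0,0,0],"xyz": [-0.5,2,0],"claw": 1},{"angular": [0,0,0],"xyz": [-0.3,1.5,0],"claw": 1},{"angular": [0,0,0],"xyz": [-0.2,1,0],"claw": 1},{"angular": [0,0,0],"xyz": [0,0,0],"claw": 1},{"angular": [0,0,0],"xyz": [0,0,0],"claw": 1}]}}

```text
t: 13.2
eef_pos: [0.551, 0.1209, 0.2923]
ee_rot: [-3.141, -0.001, -2.895]
force: [-0.0, 0.5, -2.0]
width: 0.0219
gripper_force: 30.0
```

```bash
python3 - <<'E'
from h import *
s,p,R=st(); print(s['t'],p.round(4),s['ee_rot'],np.round(s['force'],1),s['width'])
f=grab('wrist','w4'); g=grab('scene','s4'); T=grab('top','t4')
X=p+[0,0,-.1235]
for h in(f,g,T): print(proj(h,X+[0,0,.05]),proj(h,X),proj(h,[.551,.1215,.11]))
u,v=map(int,proj(g,X+[0,0,.05])); C=cv2.resize(g['color'][v-55:v+75,u-75:u+75],None,fx=3,fy=3,interpolation=2); print('scene crop org',u-75,v-55,'x3')
u,v=map(int,proj(f,X)); w=f['color'][max(v-80,0):v+70,u-60:u+60]; print('wrist org',u-60,max(v-80,0)); w=cv2.resize(w,None,fx=2.6,fy=2.6,interpolation=2)
h=max(C.shape[0],w.shape[0]); o=np.zeros((h,C.shape[1]+w.shape[1],3),np.uint8); o[:C.shape[0],:C.shape[1]]=C; o[:w.shape[0],C.shape[1]:]=w; cv2.imwrite('pics/c4.png',o); print(o.shape)
E
```

```text
13.2 [0.551  0.1209 0.2923] [-3.14135456e+00 -5.99000825e-04 -2.89540593e+00] [-0.   0.5 -2. ] 0.021916579781043798
(np.float64(312.54793586675487), np.float64(266.692931686063)) (np.float64(312.80911278088115), np.float64(244.2194702815785)) (np.float64(313.62280326067685), np.float64(226.3100646261728))
(np.float64(460.58303023119964), np.float64(155.08505728995868)) (np.float64(455.443375086625), np.float64(178.88122287645103)) (np.float64(450.1795901376589), np.float64(204.5296678419826))
(np.float64(176.27258402845055), np.float64(231.86602222617492)) (np.float64(183.73461997460416), np.float64(235.05401875829278)) (np.float64(191.23421353588515), np.float64(238.38545082235115))
scene crop org 385 100 x3
wrist org 252 164
(390, 762, 3)
```

View pics/c4.png

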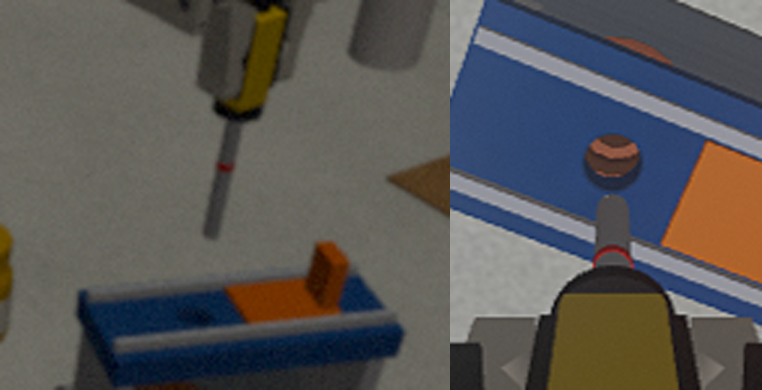

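The scene view shows the rod tip at (455,179) and the wrist view shows it at (314,240), both matching prediction. In the wrist view the guide hole is at (314.5,226), in line with the rod. I'll descend to 10 mm above the face and compare again.

Emit:
{"api": "servo_tool", "payload": {"targets": [{"angular": [0,0,0],"xyz": [0,0,0.8],"claw": 1},{"angular": [0,0,0],"xyz": [0,0,1.2],"claw": 1},{"angular": [0,0,0],"xyz": [0,0,1.2],"claw": 1},{"angular": [0,0,0],"xyz": [0,0,1],"claw": 1},{"angular": [0,0,0],"xyz": [0,0,0.6],"claw": 1},{"angular": [0,0,0],"xyz": [0,0,0.2],"claw": 1},{"angular": [0,0,0],"xyz": [0,0,0],"claw": 1},{"angular": [0,0,0],"xyz": [0,0,0],"claw": 1}]}}

```text
t: 14.15
eef_pos: [0.5515, 0.1213, 0.243]
ee_rot: [3.142, 0.001, -2.895]
force: [0.7, -0.8, -1.4]
width: 0.022
gripper_force: 30.0
```

```bash
cat > m5.py <<'E'
from h import *
import sys
s,p,R=st(); print(s['t'],p.round(4),s['ee_rot'],np.round(s['force'],1),s['width'])
f=grab('wrist'); g=grab('scene')
X=p+[0,0,-.1226]; B=[.551,.1215,.11]
for h in(f,g): print([np.round(proj(h,q),1).tolist() for q in(X+[0,0,.05],X,B)])
u,v=map(int,proj(g,B)); C=cv2.resize(g['color'][v-60:v+30,u-40:u+40],None,fx=4.8,fy=4.8,interpolation=2); print('scene org',u-40,v-60)
u,v=map(int,proj(f,B)); w=cv2.resize(f['color'][v-35:v+55,u-40:u+40],None,fx=4.8,fy=4.8,interpolation=2); print('wrist org',u-40,v-35)
o=np.hstack([C,w]); o=cv2.convertScaleAbs(o,alpha=1.6); cv2.imwrite(f'pics/{sys.argv[1]}.png',o); print(o.shape)
E
python3 m5.py c5
```

```text
14.15 [0.5515 0.1213 0.243 ] [ 3.14157937e+00  7.32842441e-04 -2.89532050e+00] [ 0.7 -0.8 -1.4] 0.022024148848421098
[[312.5, 267.1], [312.8, 244.4], [313.2, 240.2]]
[[455.9, 178.3], [451.2, 200.3], [450.2, 204.5]]
scene org 410 144
wrist org 273 205
(432, 768, 3)
```

View pics/c5.png

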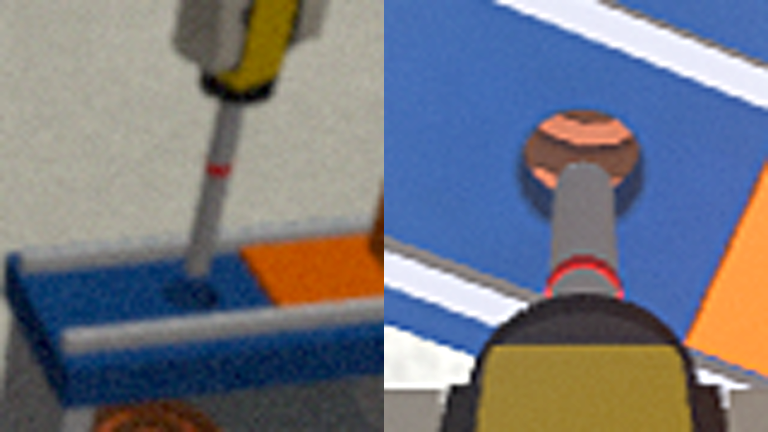

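In the wrist crop, rod centre (583) and hole centre (582) agree. In the scene crop, tip (199,270) and hole (190,293) are within about 1 px of prediction. I'll fit the hole and rod numerically once before going in.

```bash
python3 - <<'E'
from h import *
s,p,R=st(); p4=np.array([.551,.1209,.2923])
g=grab('scene'); f=grab('wrist'); f4=dict(f); f4['t']=f['t']-f['R']@(p4-p); f4['color']=cv2.imread('pics/w4.png')
g4=dict(g); g4['color']=cv2.imread('pics/s4.png'); B=[.551,.1215,.11]
for n,h,r in(('wrist',f4,20),('scene',g4,12)):
    u,v=map(int,proj(h,B)); K=8; c=cv2.resize(h['color'][v-r:v+r,u-r:u+r],None,fx=K,fy=K,interpolation=cv2.INTER_CUBIC).astype(int)
    med=np.median(c[:, :].reshape(-1,3),0) ; ref=np.median(c[r*K-4*K:r*K+4*K, :3*K].reshape(-1,3),0)
    m=(np.abs(c-ref).sum(2)>(.3*ref.sum())).astype(np.uint8)*255
    k,l,S,ce=cv2.connectedComponentsWithStats(m); i=l[r*K-10:r*K+10,r*K-10:r*K+10]; i=np.bincount(i[i>0]).argmax()
    q=cv2.convexHull(cv2.findNonZero((l==i).astype(np.uint8))); e=cv2.fitEllipse(q); ctr=(np.array(e[0])+.5)/K-.5+[u-r,v-r]
    print(n,S[i]/K,'centre',ctr.round(2),'axes px',np.round(np.array(e[1])/K,1),e[2],'pred',np.round(proj(h,B),1),plane(h,*ctr,.11).round(4))
# rod axis columns: predicted vs observed, midway tip-ring
for n,h,pp in(('wrist',f4,p4),('scene',g4,p4),('scene now',g,p)):
    for z in(.015,.025,.035):
        u,v=proj(h,pp+[0,0,-.1226+z]); row=h['color'][int(round(v)),int(u)-14:int(u)+15].astype(int)
        sat=row.max(1)-row.min(1); print(n,z,round(u,1),'sat',sat.tolist() if n=='wrist' else row.sum(1).tolist(),'from',int(u)-14)
E
```

```text
wrist [  10.625    9.75    22.      21.375 2943.625] centre [314.11 225.91] axes px [21.5 22. ] 92.78154754638672 pred [313.5 226.1] [0.5507 0.122  0.11  ]
scene [  6.125  11.125  12.25    5.25  310.875] centre [449.63 205.1 ] axes px [ 5.1 12.2] 97.11669921875 pred [450.2 204.5] [0.5523 0.1196 0.11  ]
wrist 0.015 312.7 sat [10, 10, 10, 10, 11, 11, 6, 3, 4, 5, 5, 3, 4, 4, 4, 3, 3, 4, 3, 4, 4, 8, 6, 45, 69, 64, 64, 62, 64] from 298
wrist 0.025 312.6 sat [67, 68, 58, 36, 10, 5, 5, 7, 9, 10, 3, 3, 2, 5, 3, 3, 3, 4, 3, 6, 4, 4, 4, 7, 5, 20, 41, 60, 72] from 298
wrist 0.035 312.6 sat [65, 65, 67, 64, 64, 65, 66, 68, 66, 36, 4, 7, 40, 60, 60, 59, 58, 62, 60, 61, 53, 20, 2, 7, 11, 10, 10, 11, 10] from 298
scene 0.015 457.0 sat [303, 297, 301, 294, 302, 300, 294, 303, 306, 297, 233, 161, 149, 166, 173, 192, 250, 285, 292, 292, 302, 302, 303, 310, 296, 311, 300, 305, 307] from 443
scene 0.025 458.1 sat [294, 306, 308, 291, 301, 297, 307, 303, 304, 289, 245, 156, 156, 174, 184, 186, 245, 297, 296, 289, 302, 309, 300, 310, 313, 305, 305, 302, 288] from 444
scene 0.035 459.1 sat [303, 295, 302, 311, 308, 303, 309, 308, 299, 293, 242, 162, 143, 171, 184, 185, 248, 300, 298, 303, 298, 305, 302, 314, 308, 314, 306, 323, 303] from 445
scene now 0.015 452.6 sat [296, 286, 274, 268, 273, 266, 285, 280, 271, 265, 259, 208, 164, 167, 181, 183, 191, 209, 226, 235, 230, 224, 208, 214, 210, 197, 205, 203, 214] from 438
scene now 0.025 453.5 sat [304, 300, 306, 307, 304, 309, 303, 311, 319, 307, 301, 226, 148, 168, 179, 188, 213, 272, 298, 300, 300, 318, 303, 308, 308, 311, 306, 302, 308] from 439
scene now 0.035 454.5 sat [307, 300, 307, 315, 306, 311, 310, 317, 317, 307, 287, 224, 158, 162, 184, 178, 220, 282, 307, 315, 307, 303, 314, 308, 318, 306, 313, 302, 306] from 440
```

The offsets are under 1 mm and cancel between the two views, so I'll descend straight. The target TCP height is 0.1826: the grip was at 0.1326 with the tip at 0.010, and the tip should end at 0.060.

Emit:
{"api": "servo_tool", "payload": {"targets": [{"angular": [0,0,0],"xyz": [0,0,0.3],"claw": 1},{"angular": [0,0,0],"xyz": [0,0,0.5],"claw": 1},{"angular": [0,0,0],"xyz": [0,0,0.6],"claw": 1},{"angular": [0,0,0],"xyz": [0,0,0.6],"claw": 1},{"angular": [0,0,0],"xyz": [0,0,0.6],"claw": 1},{"angular": [0,0,0],"xyz": [0,0,0.6],"claw": 1},{"angular": [0,0,0],"xyz": [0,0,0.6],"claw": 1},{"angular": [0,0,0],"xyz": [0,0,0.6],"claw": 1},{"angular": [0,0,0],"xyz": [0,0,0.6],"claw": 1},{"angular": [0,0,0],"xyz": [0,0,0.4],"claw": 1},{"angular": [0,0,0],"xyz": [0,0,0.2],"claw": 1},{"angular": [0,0,0],"xyz": [0,0,0],"claw": 1},{"angular": [0,0,0],"xyz": [0,0,0],"claw": 1}]}}

```text
t: 15.65
eef_pos: [0.5513, 0.1212, 0.1868]
ee_rot: [3.142, 0.0, -2.895]
force: [0.1, -0.2, -1.1]
width: 0.0221
gripper_force: 30.0
```

```bash
python3 m5.py c6
```

```text
15.65 [0.5513 0.1212 0.1868] [ 3.14157319e+00  3.25682238e-04 -2.89543200e+00] [ 0.1 -0.2 -1.1] 0.022114624280894477
[[312.5, 267.1], [312.8, 244.4], [313.0, 264.5]]
[[450.5, 202.9], [446.1, 223.2], [450.2, 204.5]]
scene org 410 144
wrist org 273 229
(432, 768, 3)
```

View pics/c6.png

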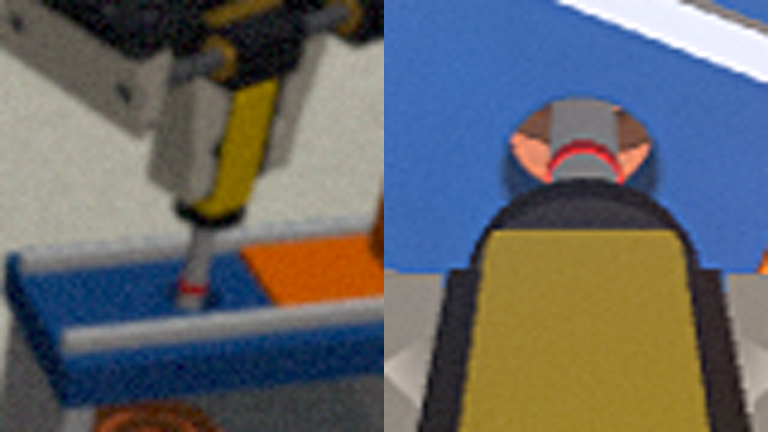

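The wrist view shows the rod inside the hole with the ring just above the face. The rod is about 0.8 mm right of the hole's centre and about 1 mm toward the robot. I'll make a small correction and the final descent.

Emit:
{"api": "servo_tool", "payload": {"targets": [{"angular": [0,0,0],"xyz": [-0.07,-0.04,0],"claw": 1},{"angular": [0,0,0],"xyz": [0,0,0.2],"claw": 1},{"angular": [0,0,0],"xyz": [0,0,0.2],"claw": 1},{"angular": [0,0,0],"xyz": [0,0,0],"claw": 1},{"angular": [0,0,0],"xyz": [0,0,0],"claw": 1},{"angular": [0,0,0],"xyz": [0,0,0],"claw": 1},{"angular": [0,0,0],"xyz": [0,0,0],"claw": 1}]}}

```text
t: 16.45
eef_pos: [0.552, 0.121, 0.1826]
ee_rot: [3.142, 0.0, -2.895]
force: [-0.5, 0.6, -1.7]
width: 0.022
gripper_force: 30.0
```

```bash
python3 m5.py c7
```

```text
16.45 [0.552  0.121  0.1826] [ 3.14158925e+00  1.07610091e-04 -2.89539277e+00] [-0.5  0.6 -1.7] 0.022013299906407074
[[312.6, 267.2], [312.8, 244.5], [313.6, 266.0]]
[[450.2, 204.9], [445.9, 225.0], [450.2, 204.5]]
scene org 410 144
wrist org 273 230
(432, 768, 3)
```

View pics/c7.png

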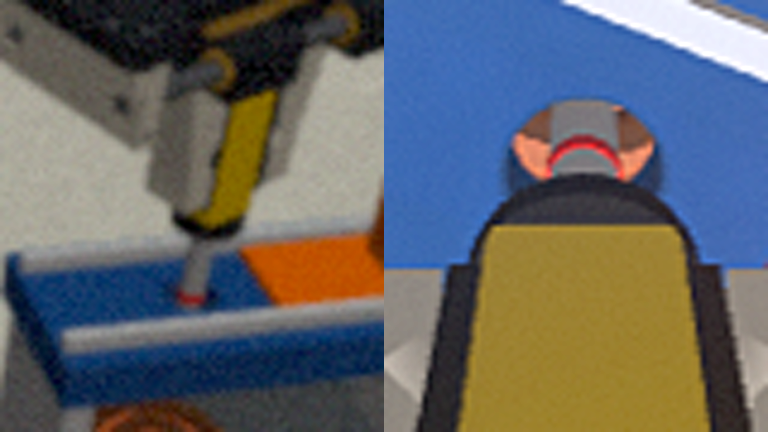

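The ring is level with the top face and the rod is centred: rod 586 against hole 584 in the wrist crop, and 191 against 192 in the scene crop. There is no contact force, so I'm handing in.

```bash
python3 -c "
from h import *
print(order.job_done())"
```

```text
the job is handed in; nothing more can be done
None
```

I handed the job in at about 16.5 s with the shutter fully open and the probe held upright and still, centred in the guide hole to within about 1 mm in the camera views, with its red ring level with the blue top face; the wrist force showed no sign of the probe touching the stand, and the jars, tub and brush were not touched.

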